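Push a filter cartridge home past its spring catch

TASK

The white and blue filter cartridge stands in its slide rail, kept from home by a spring catch. Press the long yellow catch bar beside the rail down with one fingertip and, while it is held down, push the cartridge from behind with the other fingertip along the rail, past the catch and home to the end stop, then let go and move clear so that the catch springs back up behind it. Do not lift the cartridge or take it out of the rail, and leave everything else on the bench where it is.

Things in the scene. Friction and masses are not known exactly. Their poses are not given: they have to be found in the camera images.
- cradle: Slide rail fixed to the bench, grey, 270 x 74 mm, aluminium side rails. Origin on the bench surface under the catch pin; +x along the rail to the end stop (pushing direction), z up; the yellow bar is on the -y side. Rail floor 30 mm above the bench, x = -170 (open end) to 67 mm. Inward lips on the side rails: tops 45 mm above the bench, gap 48 mm between them; rails reach to y = -37 and 37 mm.
- stop_face (a point): Middle of the end stop's face, cradle x = 67 mm, at the rail floor. The stop is a grey block 18 x 74 mm, top 75 mm above the bench; a brass and copper pipe stub behind it ends at x = 150 mm. The cartridge is home when its foot meets this face: its origin is then at cradle x = 37 mm, and the raised catch stands behind its foot with 3 mm play.
- cartridge: Cartridge to push: white box, blue band and foot, about 0.3 kg, loose in the rail. Origin at the centre of its underside, axes as the cradle's. Foot 60 x 60 x 8 mm, under the lips with 2 mm play upwards and 1 mm each side; body 56 (x) x 44 (y) mm, top 52 mm above its underside. Starts with its origin at cradle x = -69 to -39 mm; it meets the raised pin at x = -34 mm.
- rear_face (a point): Middle of the cartridge body's flat rear face, where to push it: 28 mm behind its origin (-x), 26 mm above its underside (56 mm above the bench). The face is 44 mm wide and can be reached above the lips, from 45 to 80 mm above the bench.
- catch (a joint): How far the spring catch (yellow bar and steel pin in one piece, going straight down and staying level wherever the bar is pressed) is pressed, in m: 0 = up, 0.014 = lower stop. The cartridge can pass from 0.010 on. About 2.5 N to start, 6.6 N at the lower stop. It springs back when let go, unless the cartridge is over the pin.
- bar_top (a point): Centre of the top of the yellow bar (moves with it), at cradle x = -60, y = -55 mm; 62 mm above the bench when up, 48 mm fully down (still above the lips). Bar 160 mm long (x = -140 to 20 mm), 26 mm wide (y = -68 to -42 mm). A fingertip can glide along it while another at the same height, about 55 mm away across the rail, pushes the cartridge's rear face.
- pin_top (a point): Centre of the top of the steel catch pin (8 mm along the rail, 24 mm across) in the middle of the rail floor, part of the catch. Cradle x = 0, y = 0; 39 mm above the bench when up (9 mm above the rail floor), below the floor once pressed more than 9 mm.
- used_cartridge: Old cartridge of the same size, brown and grey, standing on the bench on the rail's +y side; not to be moved. Origin at the centre of its underside.
- elbow: Copper pipe elbow, two legs of 45 mm, 24 mm thick, lying on the bench beyond the end stop; not to be moved. Origin under its corner.
- screwdriver: Screwdriver lying on the bench beside the catch bar (-y side of the rail); not to be moved.
- spray_can: Spray can, 54 mm across and 170 mm tall, standing on the bench to the left (+y of the robot); not to be moved. Origin at the centre of its underside.
- paste_tub: Round tub with yellow cap, 64 mm across and 50 mm tall, to the left; not to be moved. Origin at the centre of its underside.
- tape_roll: Roll of blue tape lying flat, 90 mm across, 25 mm tall, to the right; not to be moved. Origin at the centre of its underside.
- wrench: Wrench lying flat on the bench to the right; not to be moved.
There are look-alikes about, which are no part of the job. Leave any black, green or purple look-alike of the cartridge alone.

How it is judged:
By the outcome, as a careful person would: the job done as asked, in the order asked, and still so for the second after the job is handed in, with the robot touching nothing.
It also fails if it takes over 38 s, if anything falls off the work surface, if the arm or the gripper's body presses on something with over 40 N, if the wrist force passes 120 N, or if a joint passes its speed limit or range.

ROBOT

A 6-joint arm with a two-finger parallel gripper is mounted at the origin on the work surface. World frame = base frame: x ahead of the robot, y to its left, z up, the work surface at z = 0. Lengths are in m, angles in rad, forces in N, time in s.
With the tool pointing down it reaches from about 0.25 to 0.775 m from the base axis. Payload 8.9 kg.
Tool frame: the origin (TCP) lies midway between the tips of the shut fingers; the grasp point (between the pads) lies 19 mm behind it; z points along the fingers, y is the line along which they close (so a half turn about z gives the same grasp; the last joint's range is limited). The gripper opens to 85 mm and grips with 20 to 120 N. Pads are 22 mm wide; open, the fingers measure 114 mm over their backs; the gripper's body (76 mm by 85 mm) begins 54 mm behind the grasp point. The pads swing forward as they close: fully open they stand 13 mm farther back than shut.
Start: joints at [1.009, 0.291, -0.153, 1.127, 0, 1.431], TCP at [0.215, 0.479, 0.231] pointing down, gripper open.
Joint ranges: [-2.52, 2.52], [-0.91, 1.74], [-1.3, 1.37], [-1.96, 2.02], [-1.52, 1.47], [-3.14, 3.14]. Speed limits (rad/s): [2.22, 2.22, 2.79, 3.14, 3.14, 3.14].

INTERFACE

Orientations are given as a unit quaternion [x, y, z, w].
In Python, from plant import readout, read_camera, get_calibration, robot gives the robot as it stands. The module is installed in compiled form; this text tells all that it offers.
- The arm moves only by the shell command python3 -m handwheel 'ROWS' [FORCE]. ROWS is a JSON object whose one key "motion" holds a list that holds one entry, the list of rows, each a list of 7 numbers: the shift along the tool's x, y, z in units of 25 mm (1.0 is 25 mm), then the turn, a rotation vector about the tool's x, y, z in units of 5 degrees (1.0 is 5 degrees), then the finger opening in mm, from 0 to 85.4. A call has 1 to 5 rows; each row shifts and turns the commanded pose from where the row before left it, along the tool's axes as they then stand; what a row does not reach is not made up. A row lasts 1/12 s, in which the tool goes at most 41.7 mm and 7.16 degrees, less where a joint would pass 70% of its speed; a pose out of reach is approached as far as the arm can. A call is refused whole if a number of a shift passes 1 or a number of a turn 1, either way. A call with a gripper value outside its range is refused whole. The fingers move at their own pace and stop on an object; FORCE is the grip in N (left out, the last holds). Time passes only in rows, so rows that do not move let the fingers close. It gives the time, the measured TCP pose, the force, the opening and the grip force at its end, in the units of the state.
- readout.get_obs(): the state, without advancing time (a new reading comes with each control period).
- read_camera(name): name is "scene" or "side" or "wrist"; returns the picture (400x640x3 uint8, blue, green, red); there is no depth.
- get_calibration(name): a dict with "mtx" (3x3 intrinsics, pixels), "extrinsics" (4x4, takes a point from camera to world coordinates); the wrist camera has in their place "mount" (4x4, takes a point from camera to tool coordinates, whose origin is the TCP and whose axes are the flange's). Camera axes: x right, y up, looking along -z (the intrinsics and any distortion apply to the point x, -y, -z); pixel columns grow to the right and rows downward; lengths in m; the calibration is good to about 2 mm. A picture is of the moment at which its call begins: read the wrist's pose just before it. get_calibration takes no time and is no camera call.
- robot.hand_in(): hands the job in; it is judged then, once.
The state is a dict: "t": time; "joints": joint angles; "joint_vel": joint speeds; "joint_efforts": joint torques, N m; "tool_pos": TCP position; "orientation": TCP orientation; "contact_force": force on the tool from outside, world axes, zero at the start; "torque": the same for the moment, N m; "grip_width": finger opening in m; "grasp_force": force on a finger pad.
Only numpy, scipy, OpenCV 4.12 (cv2) and the standard library are available. Lean on these libraries where they do the work, as an engineer would, in place of code of your own. Each camera call takes 0.05 s, during which the arm holds its last target. There are 200 camera calls.

## Working session

There is one attempt and no reset: what is moved stays moved. The work goes in short steps, Python scripts to look and compute and a shell command to move; the robot and the scene stay as the last step left them, time stands still between calls to the robot, and variables do not carry over. Pictures are saved under pics/ and viewed, at most 10 in all, crops included, and the job is handed in when it is done.

```bash
mkdir -p pics; ls
python3 - <<'E'
from plant import readout, read_camera, get_calibration
import cv2, numpy as np
np.set_printoptions(precision=4,suppress=True)
for n in ("scene","side"):
    im=read_camera(n); cv2.imwrite(f"pics/{n}0.png",im)
    c=get_calibration(n); print(n,{k:np.array(v) if not isinstance(v,str) else v for k,v in c.items()})
c=get_calibration("wrist"); print(c)
print(readout.get_obs())
E
```

```text
pics
scene {'mtx': array([[408.5979,   0.    , 317.5525],
       [  0.    , 408.5979, 195.4639],
       [  0.    ,   0.    ,   1.    ]]), 'extrinsics': array([[ 0.19  , -0.5886,  0.7858,  1.3449],
       [ 0.9816,  0.0986, -0.1635, -0.1373],
       [ 0.0187,  0.8024,  0.5965,  0.7129],
       [ 0.    ,  0.    ,  0.    ,  1.    ]])}
side {'mtx': array([[361.6269,   0.    , 326.1883],
       [  0.    , 361.6269, 198.2257],
       [  0.    ,   0.    ,   1.    ]]), 'extrinsics': array([[ 0.8271,  0.4447, -0.3438,  0.1225],
       [-0.5621,  0.6484, -0.5135, -0.5392],
       [-0.0055,  0.618 ,  0.7862,  0.9155],
       [ 0.    ,  0.    ,  0.    ,  1.    ]])}
{'mtx': array([[281.162 ,   0.    , 317.5367],
       [  0.    , 281.162 , 197.2733],
       [  0.    ,   0.    ,   1.    ]]), 'mount': array([[ 0.0008,  0.9521,  0.3059,  0.0781],
       [ 1.    , -0.001 ,  0.0003,  0.001 ],
       [ 0.0006,  0.3059, -0.9521, -0.1423],
       [ 0.    ,  0.    ,  0.    ,  1.    ]])}
{'t': 0.1, 'joints': array([ 1.0087,  0.2912, -0.154 ,  1.1267, -0.    ,  1.4315]), 'joint_vel': array([ 0.0017, -0.002 ,  0.0019, -0.0005,  0.0003,  0.0007]), 'joint_efforts': array([  0.0022, -53.7977,  33.1919,   0.0093,  -0.0002,   0.    ]), 'tool_pos': array([0.2152, 0.4785, 0.2308]), 'orientation': array([ 0.2098,  0.9777, -0.0005, -0.0002]), 'contact_force': array([-0.6339, -0.1334,  0.82  ]), 'torque': array([0.0202, 0.0185, 0.0039]), 'grasp_force': 0.0, 'grip_width': 0.0854333287781147}
```

View pics/scene0.png

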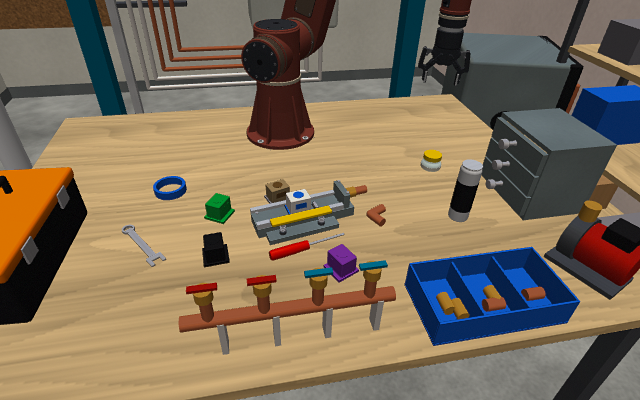

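View pics/side0.png

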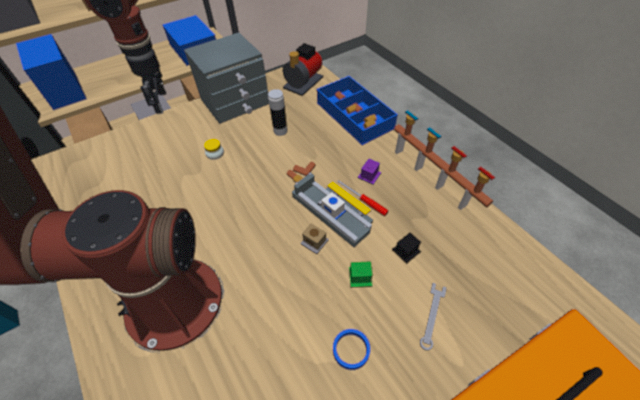

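The scene view shows the rail at about (250–355, 180–240), the yellow bar from (270,225) to (332,210), the white and blue cartridge at (298,200), and the end stop on the right at (343,192). The side view shows the bar from (330,183) to (372,213), the cartridge at (333,203) and the stop at (303,185). Next I'll measure the bar and cartridge coarsely.

```bash
cat > h.py <<'E'
import cv2, numpy as np
from plant import readout, read_camera, get_calibration
from scipy.spatial.transform import Rotation as R
np.set_printoptions(precision=4,suppress=True)
def pose(o=None):
    o=o or readout.get_obs(); T=np.eye(4); T[:3,:3]=R.from_quat(o["orientation"]).as_matrix(); T[:3,3]=o["tool_pos"]; return T
def cam(n):
    c=get_calibration(n); E=pose()@np.array(c["mount"]) if n=="wrist" else np.array(c["extrinsics"])
    return np.array(c["mtx"]),E
def onplane(K,E,px,z):
    px=np.atleast_2d(px).astype(float); d=np.c_[(px-K[:2,2])/[K[0,0],K[1,1]],np.ones(len(px))]*[1,-1,-1]
    d=d@E[:3,:3].T; return E[:3,3]+d*((z-E[2,3])/d[:,2])[:,None]
def proj(K,E,P):
    p=(np.atleast_2d(P)-E[:3,3])@E[:3,:3]*[1,-1,-1]; return p[:,:2]/p[:,2:]*[K[0,0],K[1,1]]+K[:2,2]
def blobs(im,lo,hi,amin=30):
    m=cv2.inRange(cv2.cvtColor(im,cv2.COLOR_BGR2HSV),lo,hi)
    cs,_=cv2.findContours(m,cv2.RETR_EXTERNAL,cv2.CHAIN_APPROX_NONE)
    return [c for c in cs if cv2.contourArea(c)>amin]
YEL=((22,120,90),(34,255,255)); BLU=((100,140,60),(125,255,255))
E
python3 - <<'E'
from h import *
for n in("scene","side"):
    im=cv2.imread(f"pics/{n}0.png"); K,E=cam(n)
    for nm,col,z in(("yel",YEL,.06),("blu",BLU,.082)):
        for c in blobs(im,*col,12):
            M=c[:,0].mean(0); 
            if not(240<M[0]<400 and 150<M[1]<260): continue
            r=cv2.minAreaRect(c); print(n,nm,cv2.contourArea(c),r[0],onplane(K,E,r[0],z)[0]); 
            if nm=="yel": print(onplane(K,E,cv2.boxPoints(r),z))
E
```

```text
scene yel 463.5 (300.6123046875, 215.46044921875) [ 0.5603 -0.0163  0.06  ]
[[ 0.5593 -0.0945  0.06  ]
 [ 0.526   0.0661  0.06  ]
 [ 0.5614  0.0637  0.06  ]
 [ 0.5921 -0.0927  0.06  ]]
scene blu 35.0 (300.9807434082031, 205.4038543701172) [ 0.5478 -0.0133  0.082 ]
scene blu 40.0 (298.0, 194.5) [ 0.5012 -0.0136  0.082 ]
side yel 354.5 (348.67999267578125, 197.260009765625) [ 0.5546 -0.0157  0.06  ]
[[ 0.5246  0.0596  0.06  ]
 [ 0.5532  0.0735  0.06  ]
 [ 0.5831 -0.0873  0.06  ]
 [ 0.5559 -0.098   0.06  ]]
side blu 29.0 (332.5, 200.5) [ 0.4974 -0.0122  0.082 ]
```

Coarse cradle estimate: origin at about (0.492, 0.032), yaw about 101°, cartridge at about x = -46 mm. I'll turn the tool to line up with the rail, then travel to a point above the area behind the cartridge.

```bash
python3 -m handwheel '{"motion":[[[0,0,0,0,0,1,85],[0,0,0,0,0,1,85],[0,0,0,0,0,1,85],[0,0,0,0,0,1,85],[0,0,0,0,0,1,85]]]}'
python3 -m handwheel '{"motion":[[[0,0,0,0,0,1,85],[0,0,0,0,0,1,85],[0,0,0,0,0,1,85],[0,0,0,0,0,1,85],[0,0,0,0,0,1,85]]]}'
python3 -m handwheel '{"motion":[[[0,0,0,0,0,1,85],[-1,0.355,0,0,0,0,85],[-1,0.355,0,0,0,0,85],[-1,0.355,0,0,0,0,85],[-1,0.355,0,0,0,0,85]]]}'
python3 -m handwheel '{"motion":[[[-1,0.355,0,0,0,0,85],[-1,0.355,0,0,0,0,85],[-1,0.355,0,0,0,0,85],[-1,0.355,0,0,0,0,85],[-1,0.355,0,0,0,0,85]]]}'
```

```text
t: 0.52
tool_pos: [0.2153, 0.4785, 0.231]
orientation: [0.418, 0.908, -0.0, -0.0]
contact_force: [-0.3, -0.2, 0.5]
grip_width: 0.0849
grasp_force: 0.0
t: 0.93
tool_pos: [0.2153, 0.4785, 0.2309]
orientation: [0.605, 0.796, -0.0, 0.0]
contact_force: [0.0, 0.1, 1.0]
grip_width: 0.0846
grasp_force: 0.0
t: 1.35
tool_pos: [0.2691, 0.386, 0.231]
orientation: [0.637, 0.771, -0.0, 0.0]
contact_force: [-0.7, -0.7, -0.3]
grip_width: 0.0851
grasp_force: 0.0
t: 1.77
tool_pos: [0.3362, 0.2714, 0.2311]
orientation: [0.638, 0.77, -0.0, -0.0]
contact_force: [0.6, 0.4, 0.6]
grip_width: 0.0851
grasp_force: 0.0
```

```bash
python3 -m handwheel '{"motion":[[[-1,0.355,0,0,0,0,85],[-1,0.355,0,0,0,0,85],[-1,0.355,0,0,0,0,85],[-1,0.355,0,0,0,0,85],[-1,0.355,0,0,0,0,85]]]}'
python3 -m handwheel '{"motion":[[[-1,0.355,0,0,0,0,85],[-1,0.355,0,0,0,0,85],[-1,0.355,0,0,0,0,85],[-1,0.355,0,0,0,0,85],[-1,0.355,0,0,0,0,85]]]}'
python3 -m handwheel '{"motion":[[[-1,0.355,0,0,0,0,85],[-1,0.355,0,0,0,0,85],[-1,0.355,0,0,0,0,85],[-1,0.355,0,0,0,0,85],[-1,0.355,0,0,0,0,85]]]}'
python3 -m handwheel '{"motion":[[[0,0,0,0,0,0,41],[0,0,0,0,0,0,41],[0,0,0,0,0,0,41]]]}'
python3 - <<'E'
from h import *
K,E=cam("wrist"); im=read_camera("wrist"); cv2.imwrite("pics/w1.png",im); np.savez("w1",K=K,E=E,T=pose()); print(pose(),readout.get_obs()["joints"],readout.get_obs()["t"])
E
```

```text
t: 2.18
tool_pos: [0.4032, 0.1569, 0.2311]
orientation: [0.638, 0.77, -0.0, -0.0]
contact_force: [1.2, 0.3, 0.3]
grip_width: 0.0848
grasp_force: 0.0
t: 2.6
tool_pos: [0.4701, 0.0424, 0.2311]
orientation: [0.638, 0.77, -0.0, -0.0]
contact_force: [0.6, 0.5, -1.3]
grip_width: 0.0852
grasp_force: 0.0
t: 3.02
tool_pos: [0.5371, -0.0721, 0.231]
orientation: [0.638, 0.77, -0.0, -0.0]
contact_force: [0.4, -0.1, 0.4]
grip_width: 0.085
grasp_force: 0.0
t: 3.27
tool_pos: [0.5362, -0.0704, 0.2309]
orientation: [0.638, 0.77, -0.0, -0.001]
contact_force: [0.4, 0.7, -0.1]
grip_width: 0.051
grasp_force: 0.0
[[-0.1873  0.9823 -0.0009  0.5362]
 [ 0.9823  0.1873  0.0005 -0.0701]
 [ 0.0006 -0.0008 -1.      0.2311]
 [ 0.      0.      0.      1.    ]] [-0.2653  0.3215 -0.1105  1.1397  0.0002  1.117 ] 3.3167
```

View pics/w1.png

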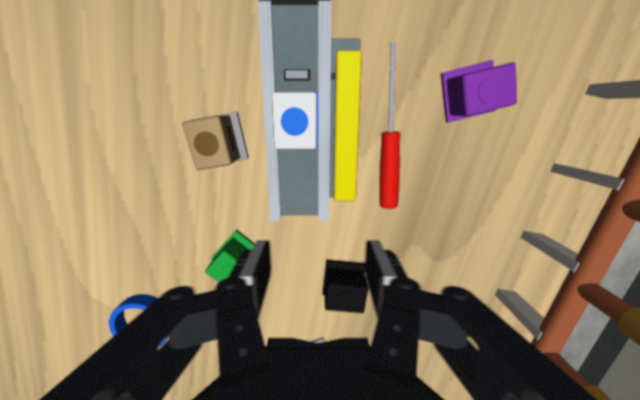

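The wrist view shows the yellow bar from (349,51) to (345,200), the cartridge top at (295,120) with its blue dot at (294,122), the pin at (297,74) and the open rail end at about row 217. The black look-alike is at (345,285), behind the rail. I'll measure precisely from this picture.

Run:
```python
from h import *
d=np.load("w1.npz");K,E,T=d["K"],d["E"],d["T"]; im=cv2.imread("pics/w1.png")
b=max(blobs(im,*YEL),key=cv2.contourArea); W=onplane(K,E,b[:,0],.062)[:,:2].astype(np.float32)
r=cv2.minAreaRect(W*1000); c=np.array(r[0])/1000; print("bar",r)
bp=cv2.boxPoints(r); e=[bp[1]-bp[0],bp[2]-bp[1]]; x=max(e,key=np.linalg.norm); x=x/np.linalg.norm(x); x*=np.sign(x[1]); y=np.array([-x[1],x[0]])
O=c+.060*x+.055*y; yaw=np.degrees(np.arctan2(x[1],x[0])); print("O",O,"yaw",yaw, "tool yaw",np.degrees(np.arctan2(T[1,0],T[0,0])))
tc=lambda P:np.c_[(P[:,:2]-O)@x,(P[:,:2]-O)@y]*1000
roi=np.zeros_like(im); roi[85:155,268:322]=im[85:155,268:322]
w=max(blobs(roi,(0,0,195),(180,45,255)),key=cv2.contourArea); q=tc(onplane(K,E,w[:,0],.082)); 
print("white top x,y range",q.min(0),q.max(0), cv2.minAreaRect(q.astype(np.float32)))
bl=max(blobs(roi,*BLU),key=cv2.contourArea); print("dot",tc(onplane(K,E,bl[:,0].mean(0),.082)))
print("pin",tc(onplane(K,E,(297,74.5),.039)),"rail end",tc(onplane(K,E,[(274,219),(325,219)],.045)))
print("black",tc(onplane(K,E,[(327,262),(366,262),(366,310)],.05)))
print("tcp",tc(T[None,:3,3]))
# same with scene/side: cartridge dot
for n in("scene","side"):
    K2,E2=cam(n); j=cv2.imread(f"pics/{n}0.png")
    P=np.r_[O-.060*x-.055*y,.062]; print(n,"bar centre px",proj(K2,E2,P))
```

```text
bar ((557.3998413085938, -11.582916259765625), (26.52185821533203, 158.5120391845703), 10.945609092712402)
O [0.492  0.0369] yaw 100.945595 tool yaw 100.7978902428979
white top x,y range [-80.991  -21.4166] [-14.4074  27.5981] ((-48.915435791015625, 2.1067333221435547), (47.309017181396484, 66.88302612304688), 86.78759002685547)
dot [[-48.1474  -0.4474]]
pin [[-0.7468 -1.4365]] rail end [[-168.5831   31.1934]
 [-168.7286  -32.9036]]
black [[-227.0213  -35.717 ]
 [-227.1338  -86.5315]
 [-302.4822  -90.3106]]
tcp [[-113.3966  -23.064 ]]
scene bar centre px [[302.2847 213.9208]]
side bar centre px [[348.6513 195.5523]]
```

```bash
python3 -m handwheel '{"motion":[[[0,0.18,1,0,0,0,43],[0,0,1,0,0,0,43],[0,0,1,0,0,0,43],[0,0,1,0,0,0,43],[0,0,1,0,0,0,43]]]}'
python3 -m handwheel '{"motion":[[[0,0,0.6,0,0,0,43],[0,0,0.4,0,0,0,43],[0,0,0,0,0,0,43],[0,0,0,0,0,0,43]]]}'
python3 - <<'E'
from h import *
K,E=cam("wrist"); im=read_camera("wrist"); cv2.imwrite("pics/w2.png",im); np.savez("w2",K=K,E=E,T=pose()); o=readout.get_obs();print(pose(),o["contact_force"],o["grip_width"],o["t"])
E
```

```text
t: 3.73
tool_pos: [0.5407, -0.0688, 0.1055]
orientation: [0.637, 0.771, 0.0, 0.0]
contact_force: [0.1, 0.2, -0.7]
grip_width: 0.0426
grasp_force: 0.0
t: 4.07
tool_pos: [0.5412, -0.0694, 0.0817]
orientation: [0.637, 0.771, -0.0, -0.0]
contact_force: [-0.0, 0.1, -0.0]
grip_width: 0.0433
grasp_force: 0.0
[[-0.1876  0.9823  0.0012  0.5418]
 [ 0.9823  0.1876 -0.0003 -0.0697]
 [-0.0005  0.0011 -1.      0.0823]
 [ 0.      0.      0.      1.    ]] [ 0.1916 -0.0385  0.2546] 0.04286496225832743 4.1167
```

View pics/w2.png

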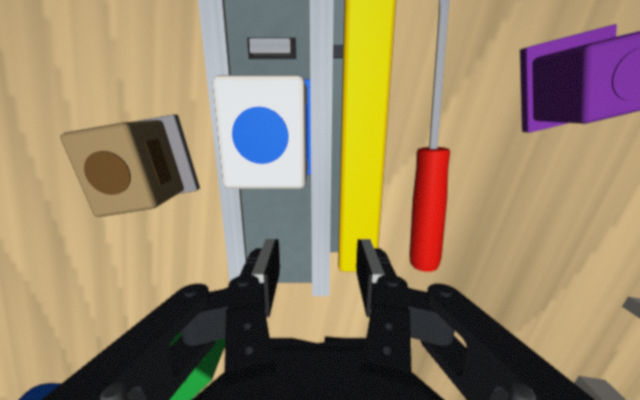

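The fingertips, at about (265,250) and (370,250), sit over the rail axis behind the cartridge and over the yellow bar. The bar runs under the right tip, and the cartridge's rear edge is at row 187, well ahead of the tips. Next I'll lower slowly until the tip touches the bar.

```bash
python3 -m handwheel '{"motion":[[[0,0,0.6,0,0,0,43],[0,0,0.2,0,0,0,43],[0,0,0,0,0,0,43]]]}'
python3 -m handwheel '{"motion":[[[0,0,0.1,0,0,0,43],[0,0,0,0,0,0,43]]]}' | grep -E 'pos|force'
python3 -m handwheel '{"motion":[[[0,0,0.1,0,0,0,43],[0,0,0,0,0,0,43]]]}'| grep -E 'pos|force'
python3 -m handwheel '{"motion":[[[0,0,0.1,0,0,0,43],[0,0,0,0,0,0,43]]]}'| grep -E 'pos|force'
```

```text
t: 4.37
tool_pos: [0.541, -0.0698, 0.0613]
orientation: [0.638, 0.77, -0.0, -0.0]
contact_force: [-1.0, 1.1, 0.5]
grip_width: 0.0432
grasp_force: 0.0
tool_pos: [0.5417, -0.0701, 0.0594]
contact_force: [-1.5, -0.1, 1.9]
grasp_force: 0.9
tool_pos: [0.5417, -0.0701, 0.0566]
contact_force: [-0.1, 0.7, 3.2]
grasp_force: 1.3
tool_pos: [0.5417, -0.0701, 0.0539]
contact_force: [1.5, 0.2, 3.1]
grasp_force: 1.8
```

```bash
for i in 1; do python3 -m handwheel '{"motion":[[[0,0,0.15,0,0,0,43],[0,0,0,0,0,0,43],[0,0,0,0,0,0,43]]]}'| grep -E 'pos|force'; done
python3 -m handwheel '{"motion":[[[0,0,0.1,0,0,0,43],[0,0,0,0,0,0,43],[0,0,0,0,0,0,43]]]}'| grep -E 'pos|force'
python3 - <<'E'
from h import *
K,E=cam("wrist"); im=read_camera("wrist"); cv2.imwrite("pics/w3.png",im); np.savez("w3",K=K,E=E,T=pose())
F=[]
for _ in range(6): read_camera("wrist"); F.append(readout.get_obs()["contact_force"])
print(np.mean(F,0),pose()[:3,3])
E
```

```text
tool_pos: [0.5417, -0.0701, 0.0501]
contact_force: [1.3, 0.4, 5.1]
grasp_force: 2.3
tool_pos: [0.5417, -0.0701, 0.0478]
contact_force: [2.1, -0.4, 5.7]
grasp_force: 2.7
[1.1325 0.1385 5.5752] [ 0.5417 -0.0701  0.0479]
```

View pics/w3.png

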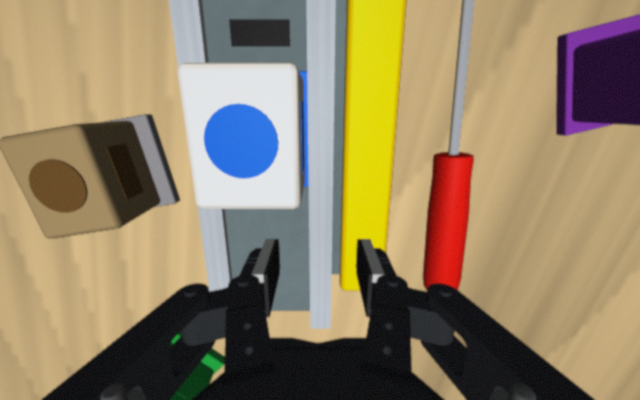

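The pin has dropped below the floor: the hole at (260,32) is dark. The force puts the catch about 10.5–11 mm down. I'll press 1.5 mm more, then push along the rail slowly.

```bash
python3 -m handwheel '{"motion":[[[0,0,0.06,0,0,0,43],[0,0,0,0,0,0,43],[0.2,0,0,0,0,0,43],[0.2,0,0,0,0,0,43],[0.2,0,0,0,0,0,43]]]}'| grep -E 'pos|force'
python3 -m handwheel '{"motion":[[[0.2,0,0,0,0,0,43],[0.2,0,0,0,0,0,43],[0.2,0,0,0,0,0,43],[0.2,0,0,0,0,0,43],[0.2,0,0,0,0,0,43]]]}'| grep -E 'pos|force'
python3 - <<'E'
from h import *
K,E=cam("wrist"); im=read_camera("wrist"); cv2.imwrite("pics/w4.png",im); np.savez("w4",K=K,E=E,T=pose()); print(pose()[:3,3],readout.get_obs()["contact_force"])
E
```

```text
tool_pos: [0.5392, -0.0563, 0.0466]
contact_force: [0.8, -5.2, 5.9]
grasp_force: 2.9
tool_pos: [0.5347, -0.0319, 0.0467]
contact_force: [0.7, -6.2, 5.3]
grasp_force: 3.7
[ 0.5345 -0.0311  0.0466] [ 1.7343 -3.495   5.809 ]
```

View pics/w4.png

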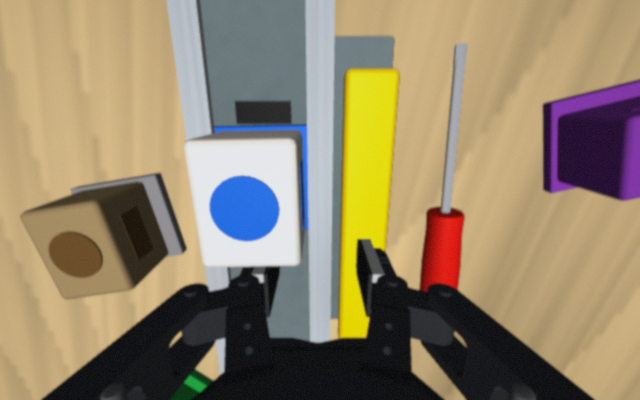

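The cartridge's front foot edge is now at the pin hole (263,112), the left fingertip is at its rear edge (265,270), and the bar is still held down. I'll keep pushing.

```bash
for r in 1; do python3 -m handwheel '{"motion":[[[0.2,0,0,0,0,0,43],[0.2,0,0,0,0,0,43],[0.2,0,0,0,0,0,43],[0.2,0,0,0,0,0,43],[0.2,0,0,0,0,0,43]]]}'| grep -E 'pos|force'; done
python3 -m handwheel '{"motion":[[[0.2,0,0,0,0,0,43],[0.2,0,0,0,0,0,43],[0.2,0,0,0,0,0,43],[0.2,0,0,0,0,0,43],[0.2,0,0,0,0,0,43]]]}'| grep -E 'pos|force'
python3 -m handwheel '{"motion":[[[0.2,0,0,0,0,0,43],[0.2,0,0,0,0,0,43],[0.2,0,0,0,0,0,43],[0,0,0,0,0,0,43]]]}'| grep -E 'pos|force'
```

```text
tool_pos: [0.5301, -0.0074, 0.0467]
contact_force: [1.3, -7.1, 6.8]
grasp_force: 3.9
tool_pos: [0.5255, 0.0171, 0.0467]
contact_force: [1.1, -6.5, 6.4]
grasp_force: 4.0
tool_pos: [0.5224, 0.0327, 0.0466]
contact_force: [0.9, -1.9, 5.7]
grasp_force: 3.0
```

```bash
python3 -m handwheel '{"motion":[[[0.1,0,0,0,0,0,43],[0.1,0,0,0,0,0,43],[0,0,0,0,0,0,43]]]}'| grep -E 'pos|force'
python3 -m handwheel '{"motion":[[[0.06,0,0,0,0,0,43],[0.04,0,0,0,0,0,43],[0,0,0,0,0,0,43]]]}'| grep -E 'pos|force'
python3 - <<'E'
from h import *
K,E=cam("wrist"); im=read_camera("wrist"); cv2.imwrite("pics/w5.png",im); np.savez("w5",K=K,E=E,T=pose()); print(pose()[:3,3],readout.get_obs()["contact_force"])
E
```

```text
tool_pos: [0.5215, 0.0372, 0.0466]
contact_force: [1.0, -4.6, 6.3]
grasp_force: 3.2
tool_pos: [0.5211, 0.0393, 0.0466]
contact_force: [1.8, -6.1, 6.2]
grasp_force: 4.1
[0.5211 0.0393 0.0466] [ 1.4221 -6.6383  5.9135]
```

View pics/w5.png

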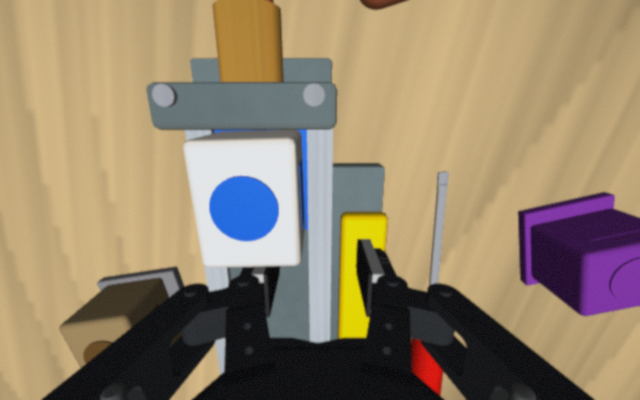

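The cartridge is close to the end stop: its foot is at row 130 and the stop face at about row 128. I'll push on in small steps until the force rises.

```bash
python3 -m handwheel '{"motion":[[[0.04,0,0,0,0,0,43],[0,0,0,0,0,0,43],[0,0,0,0,0,0,43]]]}'| grep -E 'pos|force'
python3 -m handwheel '{"motion":[[[0.04,0,0,0,0,0,43],[0,0,0,0,0,0,43],[0,0,0,0,0,0,43]]]}'| grep -E 'pos|force'
python3 -m handwheel '{"motion":[[[0.04,0,0,0,0,0,43],[0,0,0,0,0,0,43],[0,0,0,0,0,0,43]]]}'| grep -E 'pos|force'
```

```text
tool_pos: [0.5211, 0.0395, 0.0468]
contact_force: [1.8, -8.8, 8.6]
grasp_force: 6.0
tool_pos: [0.521, 0.0396, 0.047]
contact_force: [0.2, -13.8, 10.4]
grasp_force: 7.8
tool_pos: [0.5209, 0.0398, 0.0471]
contact_force: [0.2, -17.3, 12.9]
grasp_force: 9.9
```

The force is rising and the TCP has stalled, so the cartridge is against the stop. I'll back the finger off a few millimetres, then lift straight up and clear.

```bash
python3 -m handwheel '{"motion":[[[-0.1,0,0,0,0,0,43],[-0.1,0,0,0,0,0,43],[-0.1,0,0,0,0,0,43],[-0.1,0,0,0,0,0,43],[0,0,0,0,0,0,43]]]}'| grep -E 'pos|force'
python3 -m handwheel '{"motion":[[[0,0,-0.2,0,0,0,43],[0,0,-0.2,0,0,0,43],[0,0,-0.3,0,0,0,43],[0,0,-0.5,0,0,0,43],[0,0,-0.8,0,0,0,43]]]}'| grep -E 'pos|force'
python3 -m handwheel '{"motion":[[[0,0,-1,0,0,0,43],[-0.5,0,-1,0,0,0,43],[-1,0,-1,0,0,0,43],[-1,0,-1,0,0,0,43],[0,0,0,0,0,0,43]]]}'| grep -E 'pos|force'
python3 - <<'E'
from h import *
K,E=cam("wrist"); im=read_camera("wrist"); cv2.imwrite("pics/w6.png",im); np.savez("w6",K=K,E=E,T=pose()); o=readout.get_obs(); print(o["tool_pos"],o["contact_force"],o["t"])
cv2.imwrite("pics/s6.png",cv2.resize(read_camera("scene")[150:260,220:400],None,fx=4,fy=4,interpolation=cv2.INTER_CUBIC))
E
```

```text
tool_pos: [0.5214, 0.0341, 0.0462]
contact_force: [-0.6, 3.7, 5.2]
grasp_force: 3.0
tool_pos: [0.5197, 0.0334, 0.0955]
contact_force: [-0.1, 0.0, 0.5]
grasp_force: 0.0
tool_pos: [0.5359, -0.0317, 0.201]
contact_force: [1.1, 0.4, 0.5]
grasp_force: 0.0
[ 0.5347 -0.03    0.1987] [ 0.189   0.1503 -1.5977] 10.3667
```

View pics/w6.png

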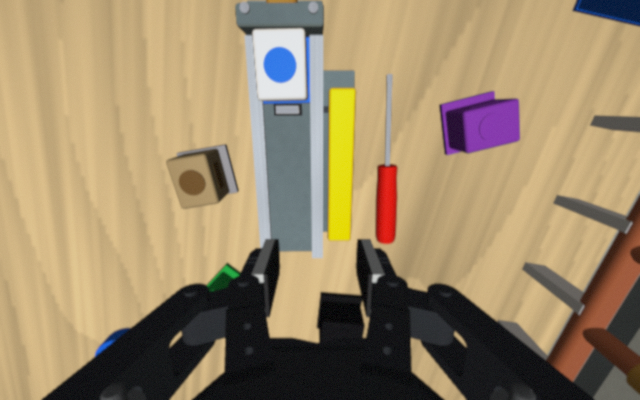

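View pics/s6.png

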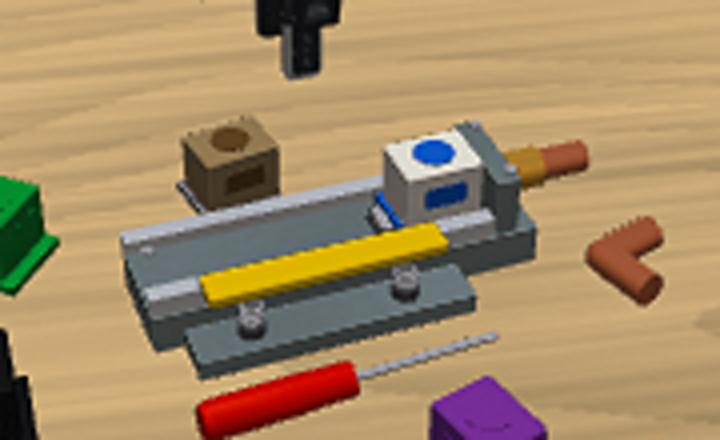

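Both views show the cartridge against the end stop. In the wrist view the pin is up at (288,110), right behind the blue foot, and the bar is back up at (342,165). Nothing else has moved. I'll do one last numeric check and hand in.

Run:
```python
from h import *
from plant import robot
d=np.load("w6.npz");K,E=d["K"],d["E"]; im=cv2.imread("pics/w6.png"); im[:, :250]=0; im[90:]=0; im[:,300:]=0
O=np.array([.492,.0369]);x=np.array([-.1899,.9818])
b=max(blobs(im,*BLU),key=cv2.contourArea); X=(onplane(K,E,b[:,0].mean(0),.082)[0,:2]-O)@x*1000; print("cartridge x mm",X)
if abs(X-37)<5: print(robot.hand_in())
```

```text
cartridge x mm 37.01784290241614
the job is handed in; nothing more can be done
None
```

The cartridge is home against the end stop, measured at cradle x = 37.0 mm, with the catch sprung up behind it and the arm clear; the job is handed in at about 10.4 s of the 38 s allowed.

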